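Clamp a brass bar with the cam lever and hold it

TASK

Roll the loose brass bar along the bed of the blue cam clamp, without lifting it, until it drops into the seat in front of the back stop. Then take the red lever by its upright black grip and swing it to the white mark on the base plate, where the cam has its highest lift and the plunger clamps the bar against the end stop. The lever springs back when let go, so finish with the gripper still holding the grip there; leave the tin, the pliers and the matchbox where they are.

Things in the scene. Friction and masses are not known exactly. Their poses are not given: they have to be found in the camera images.
- clamp: Cam clamp, fixed to the table: blue L-shaped base plate 12 mm thick, own frame: x -30 to +65 mm, y -152 to +185 mm, its bar part (y < -5) from x = -88. Origin on the table; x points along the rolling direction to the back stop, y from the end stop towards the lever, z up. The plunger, a brass block with a sprung tip, slides along y at x = 20 mm under a steel guide (top z = 44 mm).
- bed (a point): Centre of the top of the bed: a flat aluminium strip, 92 mm along the clamp's x (x -80 to +11.8 mm), top at z = 15 mm, between two dark side rails 109 mm apart (y -124 and -15 mm, rail tops z = 23 mm). Beyond its far edge the floor is 3 mm lower: that is the seat, 20.7 mm wide, ending at the back stop.
- back_stop (a point): Middle of the top front edge of the back stop, a steel bar behind the seat: face at clamp x = 32.5 mm, y -120 to -20 mm, top at z = 34 mm.
- end_stop: Steel block, fixed to the clamp, against which the plunger presses the bar's end. Origin at the foot of its face (clamp x = 18.5, y = -126, z = 12 mm), top at z = 42 mm, 53 mm long in x.
- mark (a point): Middle of the white line on the base plate (clamp x = 20, y = 176.5 mm; 4 x 15 mm) that shows where the lever points at highest lift, seen from the pivot.
- seat (a point): Where the centre of the bar comes to lie, in the clamp at x = 20, y = -74, z = 24 mm (bar pushed up to the end stop; before clamping its centre may lie up to 9 mm further towards +y). Axes as the clamp's.
- pivot (a point): Point on the vertical axis of the cam lever, at grip height: clamp x = 20, y = 56, z = 70 mm.
- bar: Loose round brass bar, diameter 24 mm, 104 mm long, 0.2 to 0.4 kg, smooth. Origin at its centre; y is its long axis, z passes through a black line along it, on top at the start. It starts on the bed, across the clamp's x, 45 to 75 mm short of the seat, rolls easily when pushed gently from behind and may coast. Centre at z = 27 mm on the bed, 24 mm in the seat.
- grip_mid (a point): Middle of the upright cylindrical black grip (diameter 22 mm, 40 mm tall, z 50 to 90 mm, this point at z = 72 mm) at the end of the red lever, 100 mm from the pivot axis. The grip spins freely on its pin, so the gripper need not turn with the lever. The red lever arm, 16 mm wide, lies under it with its top at z = 44 mm. 
- grip: The same black grip as a body; origin at its foot, z = 44 mm, on its own spin axis.
- cam_lever (a joint): Angle of the cam lever, rad. 0 at the start: the lever points along the clamp's -x, 10 degrees towards -y. It grows clockwise seen from above, range 0 to 2.5. At 1.745 it points along the clamp's +y, at the mark: highest lift, plunger 14 mm out; beyond, the lift falls. A return spring pulls it to 0, about 3 N at the grip when at the mark; swinging needs under 6 N.
- flux_tin: Bystander: round tin, 63 mm diameter, 24 mm high, on the table behind the clamp.
- pliers: Bystander: blue pliers, 50 x 149 x 12 mm, flat on the table beside the clamp's end stop.
- matchbox: Bystander: matchbox 54 x 37 x 16 mm, on the table beside the clamp's end with the white mark.

How it is judged:
On the way, in this order (a step that is already met when the one before it is completed fails the run):
1. the bar has rolled on the bed: its black line has turned more than 57 degrees away from the top (angle between the z axis of bar and the z axis of clamp, either way round above 1 rad and value of joint cam_lever below 0.3 rad), for 0.02 s.
2. the bar lies in the seat, with the lever still back (x of bar in the frame of seat between -0.003 and 0.003 m and z of bar in the frame of seat below 0.0015 m and angle between the y axis of bar and the y axis of clamp, either way round below 0.08 rad and value of joint cam_lever below 0.3 rad), for 0.2 s.
At the end, for the whole second after the job is handed in: The gripper holds the black grip with the lever within 0.15 rad (about 9 degrees) of its highest lift at 1.745 rad and still; the bar lies in the seat within 3 mm, pressed by the plunger against the end stop, and is not touched by the fingers (value of joint cam_lever between 1.595 and 1.895 rad and velocity of joint cam_lever between -0.1 and 0.1 rad/s and contact force between the fingers and grip above 0.5 N and contact force between the fingers and bar below 0.1 N and contact force between bar and end_stop above 4 N and x of bar in the frame of seat between -0.003 and 0.003 m and y of bar in the frame of seat between -0.003 and 0.003 m and z of bar in the frame of seat below 0.0025 m and angle between the y axis of bar and the y axis of clamp, either way round below 0.08 rad); the arm keeps its last pose, push and grip.
It fails at once if the bar is lifted off the bed by more than 10 mm (z of bar in the frame of clamp above 0.037 m).
It fails at once if the tin is moved more than 20 mm (distance of flux_tin from where it was at the start of the episode above 0.02 m).
It fails at once if the pliers are moved more than 20 mm (distance of pliers from where it was at the start of the episode above 0.02 m).
It fails at once if the matchbox is moved more than 20 mm (distance of matchbox from where it was at the start of the episode above 0.02 m).
It also fails if it takes over 51 s, if anything falls off the work surface, if the arm or the gripper's body presses on something with over 40 N, if the wrist force passes 120 N, or if a joint passes its speed limit or range.

ROBOT

A 6-joint arm with a two-finger parallel gripper is mounted at the origin on a cart in front of the work surface, level with it; the furniture and walls round the work are solid. World frame = base frame: x ahead of the robot, y to its left, z up, the work surface at z = 0. Lengths are in m, angles in rad, forces in N, time in s.
With the tool pointing down it reaches from about 0.3 to 0.875 m from the base axis. Payload 4.2 kg.
Tool frame: the origin (TCP) lies between the finger pads; the fingertips stand 19 mm ahead of it and the grasp point (between the pads) is the TCP; z points along the fingers, y is the line along which they close (so a half turn about z gives the same grasp; the last joint's range is limited). The gripper opens to 85 mm and grips with 20 to 120 N. Pads are 22 mm wide; open, the fingers measure 114 mm over their backs; the gripper's body (76 mm by 85 mm) begins 54 mm behind the grasp point. The pads swing forward as they close: fully open they stand 13 mm farther back than shut.
Start: joints at [1.083, 0.32, 1.565, -0, 1.257, -0.02], TCP at [0.259, 0.513, 0.25] pointing down, gripper open.
Joint ranges: [-3.11, 3.11], [-0.84, 2.01], [0.21, 2.61], [-1.34, 4.49], [0.05, 2.63], [-2.56, 2.56]. Speed limits (rad/s): [2.57, 2.57, 3.14, 3.14, 3.14, 3.14].

INTERFACE

Orientations are given as [roll, pitch, yaw] about the fixed x, y, z axes, in that order (R = Rz(yaw) Ry(pitch) Rx(roll)).
In Python, from rig import bot, imaging, sensors gives the robot as it stands (bot), with the cameras (imaging) and the readings (sensors).
- The arm moves only by the tool hand_motion, called as name(argument=value, ...) on one line, values as JSON. Schema: {"type":"object","properties":{"offsets":{"type":"array","items":{"type":"array","items":{"type":"number"},"minItems":7,"maxItems":7},"minItems":1,"maxItems":10},"force":{"type":"number"},"only":{"type":"string"},"quiet":{"type":"boolean"},"lines":{"type":"string"}},"required":["offsets"],"additionalProperties":false}. offsets is a list of rows, 1 to 10 of them, each of 7 numbers: a rotation vector rx, ry, rz in a scale on which 1.0 is 180 degrees, then dx, dy, dz in shares of 0.5 m (1.0 is 0.5 m), then the opening from 0.0 (shut) to 1.0 (fully open); each row shifts and turns the commanded pose from where the row before left it, along the tool's axes as they then stand; what a row does not reach is not made up. A row lasts 1/10 s, in which the tool goes at most 0.05 m and 0.15 rad, less where a joint would pass 70% of its speed; a pose out of reach is approached as far as the arm can. The fingers move at their own pace and stop on an object; force is the grip in N (left out, the last holds). Time passes only in rows, so rows that do not move let the fingers close. The tool returns the time, the measured TCP pose, the force, the opening and the grip force at its end. only (a regular expression) keeps the lines of the reply that match it, lines (a string "A,B") keeps lines A to B, and quiet returns only ok. No shift or turn number may pass 1 either way. Input that does not fit is refused with a message, and nothing moves.
- sensors.sense(): the state, without advancing time (a new reading comes with each control period).
- imaging.grab_frame(name): name is "scene" or "side" or "wrist"; returns a dict with "img" (384x512x3 uint8, red, green, blue), "fovy" (degrees; the focal length in pixels is half the picture's height over the tangent of half this angle, whatever the lens; pixels are square), "cx", "cy" (the principal point, pixels), "world_to_cam" (4x4, takes a point from world to camera coordinates); the wrist camera has in their place "hand_eye" (4x4, takes a point from camera to tool coordinates, whose origin is the TCP and whose axes are the flange's). Camera axes: x right, y up, looking along -z (the intrinsics and any distortion apply to the point x, -y, -z); pixel columns grow to the right and rows downward; lengths in m; the calibration is good to about 2 mm. A picture is of the moment at which its call begins: read the wrist's pose just before it. There is no depth.
- bot.hand_in(): hands the job in; it is judged then, once.
The state is a dict: "time_s": time; "q": joint angles; "dq": joint speeds; "joint_efforts": joint torques, N m; "ee_pos": TCP position; "orientation": TCP orientation; "force": force on the tool from outside, world axes, zero at the start; "torque": the same for the moment, N m; "opening": opening from 0.0 (shut) to 1.0 (fully open); "grasp_force": force on a finger pad.
Only numpy, scipy, OpenCV 4.12 (cv2) and the standard library are available. Lean on these libraries where they do the work, as an engineer would, in place of code of your own. Each camera call takes 0.05 s, during which the arm holds its last target. There are 200 camera calls.

## Working session

There is one attempt and no reset: what is moved stays moved. The work goes in short steps, Python scripts to look and compute and a tool call to move; the robot and the scene stay as the last step left them, time stands still between calls to the robot, and variables do not carry over. Pictures are saved under pics/ and viewed, at most 10 in all, crops included, and the job is handed in when it is done.

```bash
ls; mkdir -p pics; python3 - <<'E'
from rig import bot, imaging, sensors
import cv2,numpy as np
for n in("scene","side"):
    f=imaging.grab_frame(n);cv2.imwrite(f"pics/{n}0.png",f["img"][...,::-1])
    print(n,{k:(np.round(v,4).tolist() if not isinstance(v,dict) else v) for k,v in f.items() if k!="img"})
s=sensors.sense();print(s)
E
```

```text
pics
rig.py
scene {'fovy': 46.217, 'cx': 251.8776, 'cy': 190.0697, 'world_to_cam': [[0.8026, -0.5963, 0.016, -0.3195], [0.3744, 0.5244, 0.7647, -0.3714], [-0.4644, -0.6078, 0.6442, -0.7349], [0.0, 0.0, 0.0, 1.0]]}
side {'fovy': 57.9671, 'cx': 253.5472, 'cy': 185.5068, 'world_to_cam': [[0.956, -0.2927, 0.0217, -0.4639], [0.1515, 0.5556, 0.8176, -0.2625], [-0.2514, -0.7783, 0.5754, -0.5754], [0.0, 0.0, 0.0, 1.0]]}
{'time_s': 0.1, 'q': array([ 1.08302986e+00,  3.20213866e-01,  1.56550849e+00,  4.11364003e-07,
        1.25737412e+00, -2.00170457e-02]), 'dq': array([ 0.00028207, -0.00077189, -0.00361623, -0.00064321,  0.00081597,
        0.00096941]), 'joint_efforts': array([-1.45287468e-03, -4.16410089e+01, -2.34704876e+01, -1.22715333e-04,
        4.95748754e-03, -3.00170427e-05]), 'ee_pos': array([0.2590905 , 0.51290707, 0.24959325]), 'orientation': array([-3.14008914e+00, -3.04911249e-05,  2.67384308e+00]), 'force': array([-0.39510023,  0.13915237,  0.34953433]), 'torque': array([0.01693219, 0.02971946, 0.01363213]), 'grasp_force': 0.0, 'opening': 0.9989476296863711}
```

View pics/scene0.png

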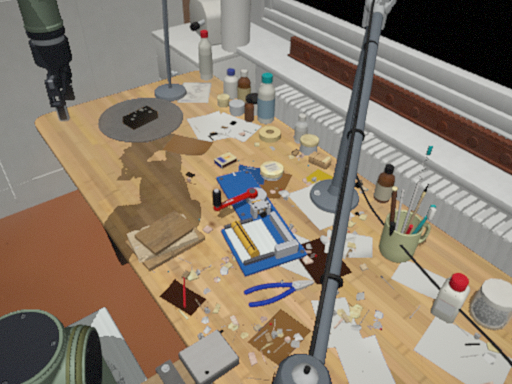

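View pics/side0.png

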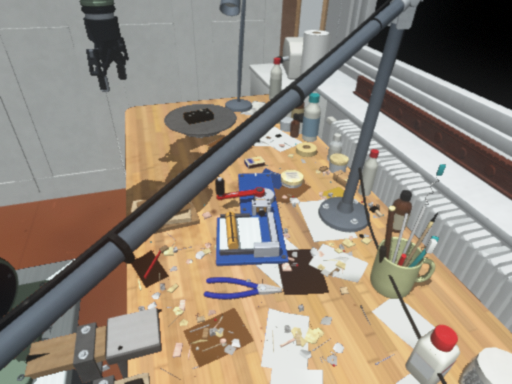

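The clamp is around (255,225) in the scene view, with the lever at (235,200) and the bar at (243,235). In the side view it is around (250,225). I'll enlarge both.

```bash
python3 - <<'E'
import cv2
for n,(x,y,w,h) in {"scene":(200,145,130,135),"side":(200,160,110,110)}.items():
    c=cv2.imread(f"pics/{n}0.png")[y:y+h,x:x+w]
    k=4.4 if n=="scene" else 5.4
    c=cv2.resize(c,(int(w*k),int(h*k)),interpolation=cv2.INTER_CUBIC)
    for i in range(0,w,10):
        cv2.putText(c,str(x+i),(int(i*k),10),0,.35,(0,255,255),1); cv2.line(c,(int((i+.5)*k),12),(int((i+.5)*k),18),(0,255,255),1)
    for i in range(0,h,10):
        cv2.putText(c,str(y+i),(0,int((i+.5)*k)+4),0,.35,(0,255,255),1);cv2.line(c,(24,int((i+.5)*k)),(30,int((i+.5)*k)),(0,255,255),1)
    cv2.imwrite(f"pics/{n}1.png",c)
E
```

```text
(no output)
```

View pics/scene1.png

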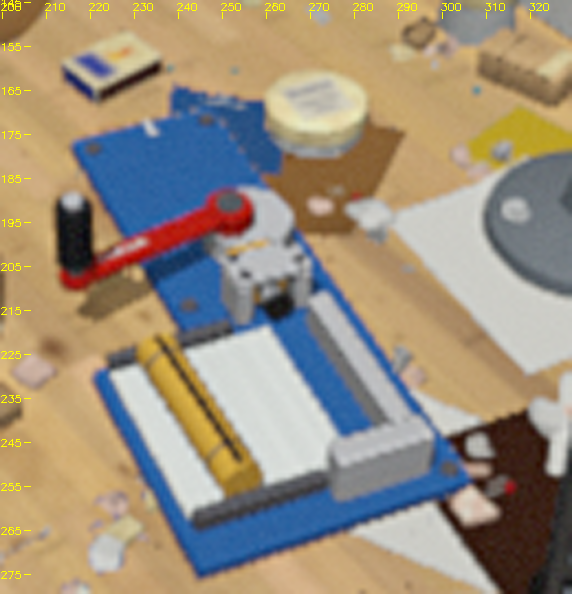

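View pics/side1.png

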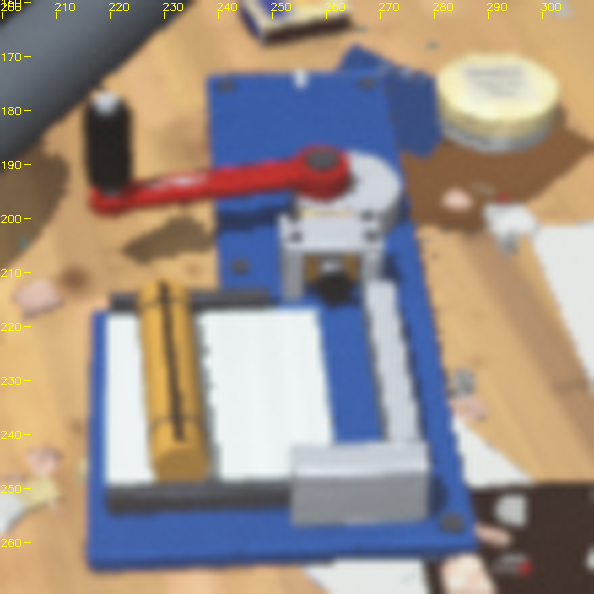

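```bash
cat > h.py <<'E'
import numpy as np
from scipy.optimize import least_squares
CAM={"scene":(46.217,251.8776,190.0697,np.array([[0.8026,-0.5963,0.016,-0.3195],[0.3744,0.5244,0.7647,-0.3714],[-0.4644,-0.6078,0.6442,-0.7349]]),(200,145,4.4)),
"side":(57.9671,253.5472,185.5068,np.array([[0.956,-0.2927,0.0217,-0.4639],[0.1515,0.5556,0.8176,-0.2625],[-0.2514,-0.7783,0.5754,-0.5754]]),(200,160,5.4))}
def proj(c,P):
    fv,cx,cy,M,_=CAM[c]; f=192/np.tan(np.radians(fv)/2)
    p=np.asarray(P)@M[:,:3].T+M[:,3]
    return np.stack([cx+f*p[...,0]/-p[...,2],cy-f*p[...,1]/-p[...,2]],-1)
def px(c,uv):
    x,y,k=CAM[c][4]; return np.asarray(uv)/k+[x,y]-0.5
def w(pose,P):
    x,y,a=pose; P=np.asarray(P,float)/1000
    R=np.array([[np.cos(a),-np.sin(a),0],[np.sin(a),np.cos(a),0],[0,0,1]])
    return P@R.T+[x,y,0]
E
python3 - <<'E'
from h import *
C={"A":(-88,-152,12),"B":(65,-152,12),"C":(-88,-5,12),"D":(-30,185,12),"M":(20,176.5,12),"G":(-78.5,38.6,90),"E":(11.8,-20,15)}
O={"scene":{"A":(203,567),"B":(469,475),"C":(98,373),"D":(75,143),"M":(150,128),"G":(72,200),"E":(268,328)},
"side":{"A":(90,560),"B":(477,540),"C":(95,313),"D":(208,75),"M":(301,80),"G":(107,102),"E":(320,310)}}
# pixel coordinate offset per camera as nuisance
def res(p):
    return np.concatenate([(proj(c,w(p,[C[k] for k in O[c]]))-px(c,[O[c][k] for k in O[c]])).ravel() for c in O])
s=least_squares(res,[.6,.3,0],loss="soft_l1");p=s.x
print(p,np.degrees(p[2]))
i=0
for c in O:
    for k in O[c]: print(c,k,np.round(s.fun[i:i+2],1));i+=2
np.save("pose.npy",p)
L={"scene":[(157,335),(240,460)],"side":[(163,283),(179,440)]}
from scipy.optimize import least_squares as ls
r=lambda q:np.concatenate([(proj(c,w(p,[(q[0],q[1],39),(q[2],q[3],39)]))-px(c,L[c])).ravel() for c in L])
b=ls(r,[-40,-20,-40,-120]);print(b.x,b.fun)
for n,P in {"grip":(-78.5,38.6,72),"pivot":(20,56,70),"mark":(20,176.5,12),"gripend":(20,156,72),"seat":(20,-74,24)}.items(): print(n,w(p,P))
E
```

```text
[ 0.5390428   0.18263722 -0.22253447] -12.750285881984352
scene A [-0.6  0.1]
scene B [ 2.  -0.2]
scene C [-1.4 -1.1]
scene D [-1.1 -1. ]
scene M [ 0.3 -0.2]
scene G [0.7 0.8]
scene E [1.2 0.8]
side A [-0.5 -0.6]
side B [1.2 0.1]
side C [-0.5 -1. ]
side D [-0.3 -0.5]
side M [ 0.1 -0.2]
side G [0.2 1.1]
side E [-0.4  1.3]
[ -56.52752054  -21.35790927  -52.15366524 -118.32004958] [ 0.1416018   0.10469162  0.1549529  -0.06614015 -0.10951101 -0.18875222
 -0.15719458 -0.01918762]
grip [0.47099763 0.23761052 0.072     ]
pivot [0.57090896 0.23284228 0.07      ]
mark [0.59750358 0.3503709  0.012     ]
gripend [0.59297919 0.3303764  0.072     ]
seat [0.54221766 0.10604792 0.024     ]
```

```bash
python3 - <<'E'
from h import *
def cen(c): M=CAM[c][3];return -M[:,:3].T@M[:,3]
def ray(c,u):
    fv,cx,cy,M,_=CAM[c];f=192/np.tan(np.radians(fv)/2)
    d=M[:,:3].T@np.array([(u[0]-cx)/f,-(u[1]-cy)/f,-1]);return d/np.linalg.norm(d)
def plane(c,a,b): return np.cross(ray(c,a),ray(c,b))
n1=plane("scene",(372,45),(318,330));n2=plane("side",(385,15),(20,337))
d=np.cross(n1,n2);d/=np.linalg.norm(d)
A=np.stack([n1,n2,[0,1,0]])
for y in(-.4,-.2,0,.2,.4): print(np.linalg.solve(A,[n1@cen("scene"),n2@cen("side"),y]))
print(cen("scene"),cen("side"))
p=np.load("pose.npy")
def fl(c,u,z=0.): r=ray(c,u);o=cen(c);return o+r*(z-o[2])/r[2]
print("lampbase",fl("scene",(335,195)),fl("side",(345,213)))
E
```

```text
[ 0.11139947 -0.4         0.33946754]
[ 0.36916583 -0.2         0.39602274]
[0.62693219 0.         0.45257793]
[0.88469855 0.2        0.50913313]
[1.14246491 0.4        0.56568832]
[ 0.0541953  -0.44242791  0.76254416] [ 0.33860159 -0.43777235  0.55577179]
lampbase [0.76854599 0.13497191 0.        ] [0.76920531 0.13768511 0.        ]
```

The manual's scale: shifts go in shares of 0.5 m and turns go in shares of 180 degrees. Converting my numbers, -0.0413 m / 0.5 = -0.0826, -0.032 m / 0.5 = -0.064, -0.1227 rad / 3.1416 = -0.0391.

hand_motion(offsets=[[0, 0, -0.0391, 0, 0, 0, 0.5], [0, 0, -0.039, 0, 0, 0, 0.5], [0, 0, 0, -0.064, -0.0826, 0, 0.5], [0, 0, 0, -0.064, -0.0826, 0, 0.5], [0, 0, 0, -0.064, -0.0826, 0, 0.5], [0, 0, 0, -0.064, -0.0826, 0, 0.5], [0, 0, 0, -0.064, -0.0826, 0, 0.5], [0, 0, 0, -0.064, -0.0826, 0, 0.5], [0, 0, 0, -0.064, -0.0826, 0, 0.5], [0, 0, 0, -0.064, -0.0826, 0, 0.5]])

```text
time_s: 1.1
ee_pos: [0.4287, 0.1488, 0.2502]
orientation: [3.142, -0.0, 2.919]
force: [0.9, 1.6, 0.9]
opening: 0.499
grasp_force: 0.0
```

hand_motion(offsets=[[0, 0, 0, 0, 0, 0, 0.5], [0, 0, 0, 0, 0, 0, 0.5]])

```text
time_s: 1.3
ee_pos: [0.4285, 0.1499, 0.25]
orientation: [3.141, -0.001, 2.916]
force: [-0.9, -0.4, 0.7]
opening: 0.503
grasp_force: 0.0
```

```bash
python3 - <<'E'
from rig import bot, imaging, sensors
import cv2,numpy as np,pickle
s=sensors.sense();f=imaging.grab_frame("wrist");pickle.dump((s,f),open("w1.pkl","wb"))
print({k:np.round(v,4).tolist() for k,v in f.items() if k!="img"},s["ee_pos"],s["orientation"],s["q"])
cv2.imwrite("pics/w1.png",cv2.resize(f["img"][...,::-1],(768,576),interpolation=cv2.INTER_CUBIC))
E
```

```text
{'fovy': 66.6727, 'cx': 250.0876, 'cy': 188.6011, 'hand_eye': [[0.001, 0.9649, 0.2626, 0.0668], [1.0, -0.0013, 0.001, 0.0009], [0.0013, 0.2626, -0.9649, -0.1234], [0.0, 0.0, 0.0, 1.0]]} [0.42852671 0.14985578 0.25001124] [ 3.14144671e+00 -1.03558688e-03  2.91574382e+00] [ 3.10641112e-01  1.28893918e-01  1.82138267e+00  7.04671490e-04
  1.19213165e+00 -1.03456707e+00]
```

View pics/w1.png

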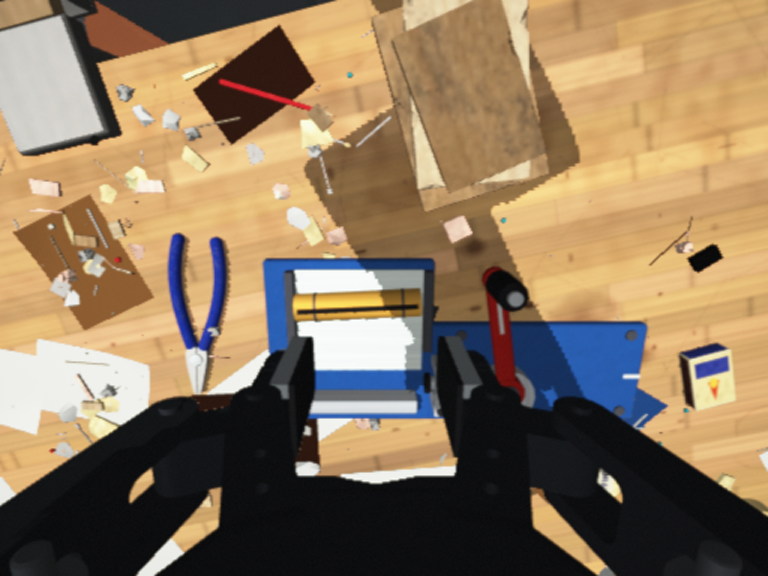

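Wrist view (1.5× scale): base corners at (265,260), (433,259) and (646,323), the mark at (631,377), the grip top at (516,298), and the bar's black line from (299,312) to (420,306). I'll refine the clamp pose with these.

```bash
cat >> h.py <<'E'
from scipy.spatial.transform import Rotation as Ro
def wproj(s,f,P):
    R=Ro.from_euler("xyz",s["orientation"]).as_matrix(); H=f["hand_eye"]
    t=(np.asarray(P)-s["ee_pos"])@R; p=(t-H[:3,3])@H[:3,:3]
    F=192/np.tan(np.radians(f["fovy"])/2)
    return np.stack([f["cx"]+F*p[...,0]/-p[...,2],f["cy"]-F*p[...,1]/-p[...,2]],-1)
E
cat > fit2.py <<'E'
from h import *
import pickle
s,f=pickle.load(open("w1.pkl","rb"))
C={"A":(-88,-152,12),"C":(-88,-5,12),"D":(-30,185,12),"M":(20,176.5,12),"G":(-78.5,38.6,90)}
U={"A":(265,260),"C":(433,259),"D":(646,323),"M":(631,377),"G":(516,298)}
u=np.array(list(U.values()))/1.5-.17
P=list(C.values())
r=least_squares(lambda p:(wproj(s,f,w(p,P))-u).ravel(),[.54,.18,-.22],loss="soft_l1")
p=r.x;print(p,np.degrees(p[2]));print(r.fun.reshape(-1,2).round(1).tolist())
p0=np.load("pose.npy");pm=p
np.save("pw.npy",p)
L=np.array([(299,312),(420,306)])/1.5-.17
b=least_squares(lambda q:(wproj(s,f,w(p,[(q[0],q[1],39),(q[2],q[3],39)]))-L).ravel(),[-40,-120,-40,-20]);print("bar",b.x)
for n,Q in {"grip":(-78.5,38.6,72),"pivot":(20,56,70),"gripend":(20,156,72),"pushstart":(-92,-70,40)}.items(): print(n,w(p,Q),w(p0,Q))
E
python3 fit2.py
```

```text
[ 0.53729703  0.18243085 -0.2247034 ] -12.8745564302297
[[-2.7, -0.2], [1.5, 0.5], [2.4, 1.0], [0.1, -0.5], [-1.1, -0.2]]
bar [ -50.70882557 -117.04082439  -55.81639329  -19.66670429]
grip [0.46937125 0.2375516  0.072     ] [0.47099763 0.23761052 0.072     ]
pivot [0.569272   0.23256668 0.07      ] [0.57090896 0.23284228 0.07      ]
gripend [0.59155373 0.3300527  0.072     ] [0.59297919 0.3303764  0.072     ]
pushstart [0.43201269 0.13468982 0.04      ] [0.43386225 0.13466794 0.04      ]
```

In the tool's units: 0.04 m / 0.5 = 0.08, -0.0138 m / 0.5 = -0.0276.

hand_motion(offsets=[[0, 0, 0, -0.0156, -0.0276, 0.04, 0.5], [0, 0, 0, 0, 0, 0.08, 0.5], [0, 0, 0, 0, 0, 0.08, 0.5], [0, 0, 0, 0, 0, 0.08, 0.5], [0, 0, 0, 0, 0, 0.06, 0.5], [0, 0, 0, 0, 0, 0.04, 0.5], [0, 0, 0, 0, 0, 0.03, 0.5], [0, 0, 0, 0, 0, 0.01, 0.5], [0, 0, 0, 0, 0, 0.008, 0.5], [0, 0, 0, 0, 0, 0, 0.5]])

```text
time_s: 2.35
ee_pos: [0.433, 0.1364, 0.0365]
orientation: [3.141, 0.0, 2.921]
force: [-0.7, 0.1, 0.3]
opening: 0.502
grasp_force: 0.0
```

```bash
python3 - <<'E'
from rig import bot, imaging, sensors
import cv2,numpy as np,pickle
s=sensors.sense();print(s["ee_pos"],s["orientation"],s["force"]);f=imaging.grab_frame("wrist")
cv2.imwrite("pics/w2.png",cv2.resize(f["img"][...,::-1],(768,576),interpolation=cv2.INTER_CUBIC))
E
```

```text
[0.4330014  0.13641878 0.03646473] [3.14131066e+00 2.15726030e-04 2.92052735e+00] [-0.71970699  0.14155805  0.26557163]
```

View pics/w2.png

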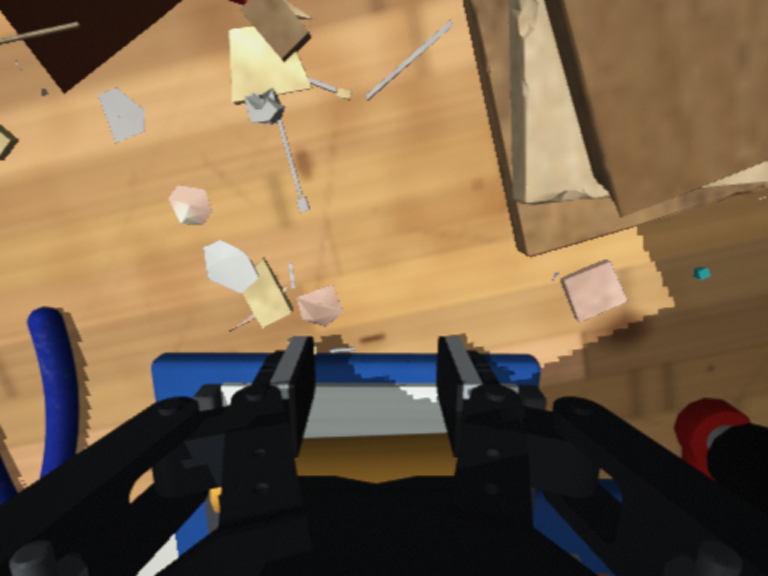

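In the tool's units: -0.004 m / 0.5 = -0.008.

hand_motion(offsets=[[0, 0, 0, -0.008, 0, 0, 0.5], [0, 0, 0, -0.008, 0, 0, 0.5], [0, 0, 0, -0.008, 0, 0, 0.5], [0, 0, 0, -0.008, 0, 0, 0.5], [0, 0, 0, -0.008, 0, 0, 0.5], [0, 0, 0, -0.008, 0, 0, 0.5], [0, 0, 0, -0.008, 0, 0, 0.5], [0, 0, 0, -0.008, 0, 0, 0.5], [0, 0, 0, -0.008, 0, 0, 0.5], [0, 0, 0, -0.008, 0, 0, 0.5]])

```text
time_s: 3.4
ee_pos: [0.4723, 0.1267, 0.0363]
orientation: [3.142, -0.0, 2.919]
force: [0.0, 0.2, 0.7]
opening: 0.503
grasp_force: 0.1
```

hand_motion(offsets=[[0, 0, 0, -0.008, 0, 0, 0.5], [0, 0, 0, -0.008, 0, 0, 0.5], [0, 0, 0, -0.008, 0, 0, 0.5], [0, 0, 0, -0.008, 0, 0, 0.5], [0, 0, 0, -0.008, 0, 0, 0.5], [0, 0, 0, -0.008, 0, 0, 0.5], [0, 0, 0, -0.008, 0, 0, 0.5], [0, 0, 0, -0.008, 0, 0, 0.5]])

```text
time_s: 4.2
ee_pos: [0.5036, 0.1196, 0.0363]
orientation: [3.141, 0.0, 2.919]
force: [-0.3, -0.4, -0.5]
opening: 0.499
grasp_force: 0.1
```

```bash
python3 - <<'E'
from rig import bot, imaging, sensors
import cv2,numpy as np
s=sensors.sense();print(s["ee_pos"],s["force"]);f=imaging.grab_frame("side")
c=f["img"][160:270,200:310,::-1]
cv2.imwrite("pics/s2.png",cv2.resize(c,None,fx=5.4,fy=5.4,interpolation=cv2.INTER_CUBIC))
E
```

```text
[0.50359361 0.11964731 0.03632451] [-0.31152763 -0.37418361 -0.53214823]
```

View pics/s2.png

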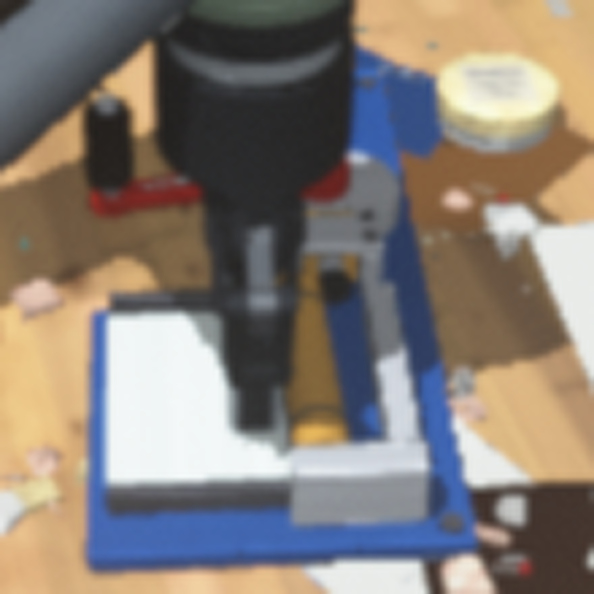

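In the tool's units: -0.003 m / 0.5 = -0.006, -0.002 m / 0.5 = -0.004.

hand_motion(offsets=[[0, 0, 0, -0.006, 0, 0, 0.5], [0, 0, 0, -0.006, 0, 0, 0.5], [0, 0, 0, -0.006, 0, 0, 0.5], [0, 0, 0, -0.006, 0, 0, 0.5], [0, 0, 0, -0.004, 0, 0, 0.5], [0, 0, 0, 0, 0, 0, 0.5]])

```text
time_s: 4.85
ee_pos: [0.5173, 0.1166, 0.0363]
orientation: [3.141, 0.0, 2.919]
force: [-0.4, 0.2, 0.1]
opening: 0.496
grasp_force: 0.0
```

hand_motion(offsets=[[0, 0, 0, 0.02, 0, 0, 0.5], [0, 0, 0, 0.04, 0, 0, 0.5], [0, 0, 0, 0.08, 0, 0, 0.5], [0, 0, 0, 0, 0, -0.04, 0.5], [0, 0, 0, 0, 0, -0.08, 0.5], [0, 0, 0, 0, 0, -0.1, 0.6], [0, 0, 0, 0, 0, -0.1, 0.6], [0, 0, 0, 0, 0, -0.1, 0.6], [0, 0, 0, 0, 0, 0, 0.6]])

```text
time_s: 5.75
ee_pos: [0.4512, 0.1331, 0.253]
orientation: [3.135, 0.013, 2.919]
force: [0.2, -0.5, 0.2]
opening: 0.595
grasp_force: 0.0
```

```bash
python3 - <<'E'
from rig import bot, imaging, sensors
import cv2,numpy as np,pickle
s=sensors.sense();print(s["ee_pos"],s["orientation"],s["force"]);f=imaging.grab_frame("wrist");pickle.dump((s,f),open("w3.pkl","wb"))
cv2.imwrite("pics/w3.png",cv2.resize(f["img"][...,::-1],(768,576),interpolation=cv2.INTER_CUBIC))
E
```

```text
[0.45116038 0.1330716  0.25300636] [3.13475051 0.01267701 2.91934816] [ 0.18516707 -0.53057663  0.18950665]
```

View pics/w3.png

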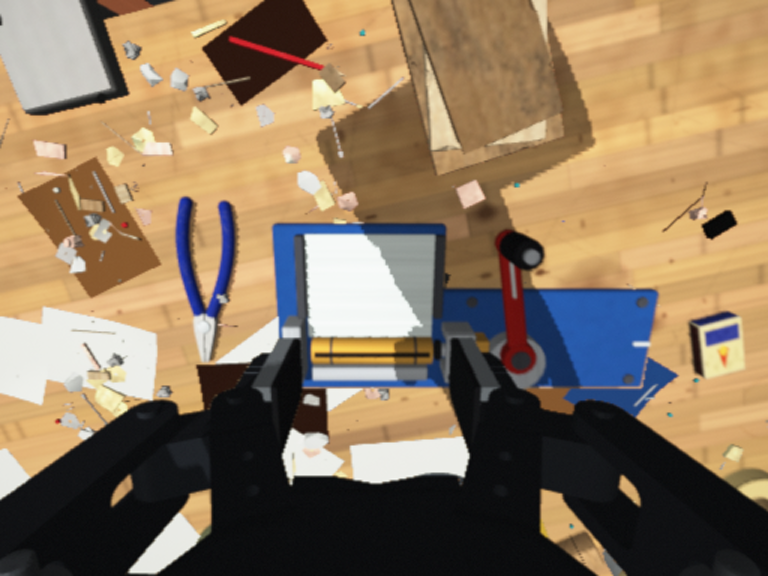

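The bar lies against the back stop, rows ~338–366. I'll check that against the predicted silhouette at the seat and at a perch position, then plan the grip approach.

```bash
python3 - <<'E'
from h import *
import pickle
s,f=pickle.load(open("w3.pkl","rb"))
p=(np.load("pose.npy")+np.load("pw.npy"))/2
for n,Q in {"bar@seat centre":(20,-74,24),"bedge":(11.8,-70,15),"front sil":(20-10,-74,24+6.6),"back sil":(31,-74,28),"stop top":(32.5,-70,34),"perch":(9,-74,27),"C":(-88,-5,12),"A":(-88,-152,12),"M":(20,176.5,12),"griptop":(-78.5,38.6,90),"y-17":(20,-17,24),"y-126":(20,-126,24)}.items():
    print(n,((wproj(s,f,w(p,Q))+.17)*1.5).round(0))
R=Ro.from_euler("xyz",s["orientation"]).as_matrix()
for a in np.array([0,10,40,70,100]):
    t=np.radians(a-10)
    g=w(p,(20-100*np.cos(t),56+100*np.sin(t),72)); print(a,g.round(4),"tool delta now",((g-s["ee_pos"])@R).round(4))
E
```

```text
bar@seat centre [365. 351.]
bedge [370. 338.]
front sil [365. 344.]
back sil [365. 365.]
stop top [370. 369.]
perch [365. 341.]
C [448. 226.]
A [271. 226.]
M [643. 345.]
griptop [532. 258.]
y-17 [431. 351.]
y-126 [306. 351.]
0 [0.4702 0.2376 0.072 ] tool delta now [0.0068 0.1049 0.1817]
10 [0.4726 0.2549 0.072 ] tool delta now [0.0082 0.1223 0.1818]
40 [0.4967 0.3007 0.072 ] tool delta now [-0.0052  0.1723  0.1823]
70 [0.5405 0.3282 0.072 ] tool delta now [-0.0419  0.2088  0.183 ]
100 [0.5923 0.3302 0.072 ] tool delta now [-0.0919  0.2221  0.1837]
```

Bar centre is seen at row ~352 against a predicted 351, so it is seated. The grip top also matches its prediction. Next is the grip.

In the tool's units: 0.035 m / 0.5 = 0.07, 0.0023 m / 0.5 = 0.0046.

hand_motion(offsets=[[0, 0, 0, 0.0046, 0.07, 0, 0.6], [0, 0, 0, 0.0046, 0.07, 0, 0.6], [0, 0, 0, 0.0044, 0.07, 0, 0.6], [0, 0, 0, 0, 0, 0, 0.6]])

```text
time_s: 6.2
ee_pos: [0.4644, 0.2388, 0.244]
orientation: [-3.141, -0.003, 2.923]
force: [-0.4, -1.0, 0.2]
opening: 0.603
grasp_force: 0.0
```

```bash
python3 - <<'E'
from h import *
from rig import bot, imaging, sensors
s=sensors.sense();R=Ro.from_euler("xyz",s["orientation"]).as_matrix()
p=(np.load("pose.npy")+np.load("pw.npy"))/2
print(s["ee_pos"],s["orientation"],((w(p,(-78.5,38.6,74))-s["ee_pos"])@R).round(4))
E
```

```text
[0.46436433 0.2388287  0.24398225] [-3.14093819e+00 -3.11872993e-03  2.92257972e+00] [-0.0065  0.0002  0.17  ]
```

In the tool's units: 0.04 m / 0.5 = 0.08, 0.03 m / 0.5 = 0.06.

hand_motion(offsets=[[0, 0, 0, -0.012, 0, 0.04, 0.6], [0, 0, 0, 0, 0, 0.08, 0.6], [0, 0, 0, 0, 0, 0.08, 0.6], [0, 0, 0, 0, 0, 0.06, 0.6], [0, 0, 0, 0, 0, 0.04, 0.6], [0, 0, 0, 0, 0, 0.024, 0.6], [0, 0, 0, 0, 0, 0.016, 0.6], [0, 0, 0, 0, 0, 0, 0.6]])

```text
time_s: 7.0
ee_pos: [0.4703, 0.2341, 0.0755]
orientation: [-3.14, -0.002, 2.919]
force: [-0.6, 1.1, 0.3]
opening: 0.597
grasp_force: 0.0
```

hand_motion(offsets=[[0, 0, 0, 0, 0, 0, 0], [0, 0, 0, 0, 0, 0, 0], [0, 0, 0, 0, 0, 0, 0], [0, 0, 0, 0, 0, 0, 0], [0, 0, 0, 0, 0, 0, 0], [0, 0, 0, 0, 0, 0, 0]], force=60)

```text
time_s: 7.6
ee_pos: [0.4717, 0.2352, 0.0775]
orientation: [3.14, 0.002, 2.919]
force: [-0.5, 1.7, 5.6]
opening: 0.237
grasp_force: 58.7
```

```bash
python3 - <<'E'
from h import *
from rig import bot, imaging, sensors
s=sensors.sense();print(s["ee_pos"],s["orientation"],s["force"],s["opening"]*85)
R=Ro.from_euler("xyz",s["orientation"]).as_matrix()
p=(np.load("pose.npy")+np.load("pw.npy"))/2
c0=w(p,(20-98.5,38.6,72)); prev=c0
for a in range(10,101,10):
    t=np.radians(a-10);g=w(p,(20-100*np.cos(t),56+100*np.sin(t),72));print(a,((g-prev)@R*1000).round(1).tolist());prev=g
E
```

```text
[0.47173904 0.23520632 0.07747478] [3.13971310e+00 1.89078930e-03 2.91909151e+00] [-0.47654941  1.7477176   5.63544614] 20.174136460691667
10 [1.5, 17.4, 0.0]
20 [-1.5, 17.4, 0.0]
30 [-4.5, 16.8, 0.0]
40 [-7.4, 15.8, 0.0]
50 [-10.0, 14.3, 0.0]
60 [-12.3, 12.3, 0.0]
70 [-14.3, 10.0, 0.0]
80 [-15.8, 7.3, 0.0]
90 [-16.8, 4.5, 0.0]
100 [-17.4, 1.5, 0.0]
```

Gripped at about 20 mm opening and 59 N. Swinging in 5° steps, starting with half the arc.

In the tool's units: 0.0087 m / 0.5 = 0.0174, 0.0085 m / 0.5 = 0.017.

hand_motion(offsets=[[0, 0, 0, 0.0014, 0.0174, -0.002, 0], [0, 0, 0, 0.0014, 0.0174, -0.002, 0], [0, 0, 0, -0.0014, 0.0174, 0, 0], [0, 0, 0, -0.0016, 0.0174, 0, 0], [0, 0, 0, -0.004, 0.017, 0, 0], [0, 0, 0, -0.005, 0.0166, 0, 0], [0, 0, 0, -0.0068, 0.016, 0, 0], [0, 0, 0, -0.008, 0.0156, 0, 0], [0, 0, 0, -0.0094, 0.0146, 0, 0], [0, 0, 0, -0.0106, 0.014, 0, 0]])

```text
time_s: 8.6
ee_pos: [0.51, 0.3099, 0.0779]
orientation: [-3.141, -0.002, 2.919]
force: [-1.9, -2.8, -6.0]
opening: 0.24
grasp_force: 59.0
```

hand_motion(offsets=[[0, 0, 0, 0, 0, 0, 0]])

```text
time_s: 8.7
ee_pos: [0.5108, 0.3105, 0.0779]
orientation: [3.141, -0.001, 2.919]
force: [-0.9, -0.1, -5.2]
opening: 0.244
grasp_force: 59.0
```

```bash
python3 - <<'E'
from h import *
from rig import bot, imaging, sensors
s=sensors.sense()
p=(np.load("pose.npy")+np.load("pw.npy"))/2
R=Ro.from_euler("xyz",s["orientation"]).as_matrix()
d=s["ee_pos"]-w(p,(20,56,72));a=np.array([np.cos(p[2]),np.sin(p[2])]);b=np.array([-a[1],a[0]])
print(np.hypot(*d[:2]),10+np.degrees(np.arctan2(d[:2]@b,-d[:2]@a)),s["force"])
E
```

```text
0.09779615467936616 49.88506916411029 [-0.91455756 -0.07654212 -5.21881465]
```

In the tool's units: -0.0087 m / 0.5 = -0.0174, -0.0085 m / 0.5 = -0.017.

hand_motion(offsets=[[0, 0, 0, -0.0118, 0.013, 0.001, 0], [0, 0, 0, -0.0128, 0.0118, 0.001, 0], [0, 0, 0, -0.0138, 0.0106, 0, 0], [0, 0, 0, -0.0148, 0.0094, 0, 0], [0, 0, 0, -0.0154, 0.008, 0, 0], [0, 0, 0, -0.0162, 0.0066, 0, 0], [0, 0, 0, -0.0166, 0.0052, 0, 0], [0, 0, 0, -0.017, 0.0038, 0, 0], [0, 0, 0, -0.0174, 0.0022, 0, 0], [0, 0, 0, -0.0174, 0.0008, 0, 0]])

```text
time_s: 9.7
ee_pos: [0.5933, 0.3289, 0.0777]
orientation: [3.139, -0.001, 2.919]
force: [-4.3, 2.7, -1.9]
opening: 0.241
grasp_force: 59.3
```

hand_motion(offsets=[[0, 0, 0, 0, 0, 0, 0], [0, 0, 0, 0, 0, 0, 0]])

```text
time_s: 9.9
ee_pos: [0.5942, 0.3286, 0.0778]
orientation: [3.139, 0.002, 2.919]
force: [-1.6, 3.6, -2.7]
opening: 0.241
grasp_force: 59.3
```

```bash
python3 - <<'E'
from h import *
from rig import bot, imaging, sensors
import cv2
s=sensors.sense()
p=(np.load("pose.npy")+np.load("pw.npy"))/2
d=s["ee_pos"]-w(p,(20,56,72));a=np.array([np.cos(p[2]),np.sin(p[2])]);b=np.array([-a[1],a[0]])
print(np.hypot(*d[:2]),10+np.degrees(np.arctan2(d[:2]@b,-d[:2]@a)),s["force"],s["grasp_force"])
A=imaging.grab_frame("scene")["img"][145:280,200:330,::-1];B=imaging.grab_frame("side")["img"][145:280,190:320,::-1]
cv2.imwrite("pics/e.png",cv2.resize(np.hstack([A,B]),(780,405),interpolation=cv2.INTER_CUBIC))
E
```

```text
0.09885401389591827 101.30712063646754 [-1.57422702  3.6297263  -2.7170633 ] 59.29836809635162
```

View pics/e.png

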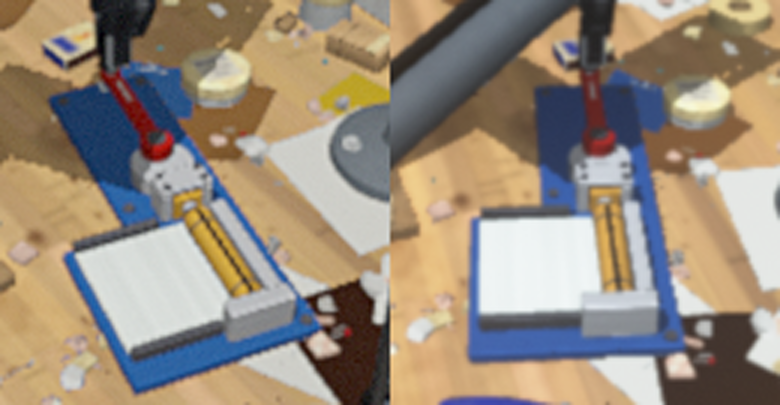

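The lever points at the mark, estimated at 101° against a target of 100°. The plunger is out, with the bar in the seat and against the end stop. Handing in.

hand_motion(offsets=[[0, 0, 0, 0, 0, 0, 0], [0, 0, 0, 0, 0, 0, 0], [0, 0, 0, 0, 0, 0, 0]])

```text
time_s: 10.3
ee_pos: [0.5939, 0.3286, 0.0778]
orientation: [3.139, 0.002, 2.919]
force: [0.2, 4.9, -3.2]
opening: 0.245
grasp_force: 59.4
```

```bash
python3 -c "
from rig import bot, imaging, sensors
print(bot.hand_in())"
```

```text
the job is handed in; nothing more can be done
None
```

I handed the job in at 10.3 s with the bar rolled into its seat and clamped, and the gripper still holding the lever at about 101° (target 100°, ±8.6°); the hand-in returned no verdict.

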